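# Seat a square reagent bottle in its holder and unscrew the cap

### The job

Stand the closed square bottle upright and fully home in the square well of the holder block, which keeps it from turning, and only then unscrew its tight cap anticlockwise until the thread lets go. Lift the cap straight off and finish still holding it level in the gripper, centred just above the bottle's mouth (a finger's breadth or two clear, touching nothing else), with the bottle left seated in the holder. Do not knock or move the round bottle, the tube rack or the beaker.

Things in the scene. Friction and masses are not known exactly. Their poses are not given: they have to be found in the camera images.
- bottle: White square plastic bottle, loose, 0.25 to 0.5 kg, capped, standing on the table left or right of the holder at any yaw (the round bottle is on the other side). Body 52 x 52 mm, 64 mm high, then a cone up to a round 28 mm neck. Origin: centre of its underside; z up, x and y square to the sides. May be seated any of four ways round. On the open table it would turn with the cap.
- bottle_mouth (a point): Centre of the bottle's mouth, 103 mm above its underside, hidden under the cap at first. A sprung rubber plug, 22 mm across, fills it: pushed down by the closed cap, it rises to 109 mm above the underside when the cap is off. It pushes the cap up with 10 to 16 N, which makes the thread tight.
- cap: Grey round knurled screw cap, 46 mm diameter, 26 mm high, 30 g. Origin: centre of its open lower rim, z up. Closed: rim 84 mm and top 110 mm above the bottle's underside. The closed bottle can be carried by it. Grip firmly (40 N or more): it takes up to 0.6 N m to turn. Until the thread lets go it does not come off by pulling.
- cap_top (a point): Centre of the cap's top face. Thread: turned anticlockwise (seen from above) the cap rises about 2 mm and lets go after about 57 degrees of turn relative to the bottle; it lifts straight off between about 60 and 100 degrees (1.05 to 1.75 rad), and at about 100 degrees it meets a stop.
- holder: Fixed bare aluminium block, 110 x 110 mm, 44 mm high, with one square well from above in its centre: 57 x 57 mm, 30 mm deep, 4 mm chamfer round its mouth. The bottle has 2.5 mm play on each side and can turn about 6 degrees either way before it is braced. Origin: centre of the block's underside, z up, x and y square to the well.
- well_floor (a point): Centre of the well's floor, 14 mm above the table: the bottle's underside rests here when fully home.
- round_bottle: Bystander: round white bottle with a grey cap, 60 mm diameter, 135 mm high, origin at the centre of its underside. Leave alone.
- tube_rack: Bystander: white rack with capped sample tubes, 60 x 160 mm, 92 mm high, long along its y axis, origin at the centre of its underside. Leave alone.
- beaker: Bystander: white open beaker, 68 mm diameter, 80 mm high, origin at the centre of its underside. Leave alone.
There are look-alikes about, which are no part of the job. Several things have the shape of the cap; the one meant has the colours described above. Leave any blue look-alike of the bottle alone.

How it is judged:
On the way, in this order (a step that is already met when the one before it is completed fails the run):
1. the bottle stands fully home in the well, cap still screwed on (z of bottle in the frame of holder below 0.018 m and horizontal distance between bottle and holder below 0.007 m and angle between bottle's own z axis and vertical below 0.08 rad and z of cap in the frame of bottle below 0.0885 m and angle between the x axis of cap and the x axis of bottle, either way round below 0.5 rad), for 0.2 s.
2. the cap is turned until the thread lets go, still on the neck, the bottle staying in the well (angle between the x axis of cap and the x axis of bottle, either way round above 0.9 rad and z of cap in the frame of bottle below 0.097 m and horizontal distance between cap and bottle below 0.008 m and z of bottle in the frame of holder below 0.022 m), for 0.1 s.
At the end, for the whole second after the job is handed in: The bottle is fully home in the well (within 4 mm of its floor, 7 mm of its centre, tilt under 0.08 rad); the cap is gripped by the fingers, touches neither bottle nor holder, its lower rim is 7 to 62 mm above the bottle's 103 mm mouth, within 20 mm sideways, tilt under 0.25 rad, and at rest (z of bottle in the frame of holder below 0.018 m and horizontal distance between bottle and holder below 0.007 m and angle between bottle's own z axis and vertical below 0.08 rad and z of cap in the frame of bottle between 0.11 and 0.165 m and horizontal distance between cap and bottle below 0.02 m and angle between cap's own z axis and vertical below 0.25 rad and contact force between cap and bottle below 0.05 N and contact force between cap and holder below 0.05 N and contact force between the fingers and cap above 1 N and linear speed of each of cap, bottle below 0.03 m/s); the arm keeps its last pose, push and grip.
It fails at once if the round bottle is moved or tipped (distance of round_bottle from where it was at the start of the episode above 0.03 m or angle between round_bottle's own z axis and vertical above 0.4 rad).
It fails at once if the tube rack is moved or tipped (distance of tube_rack from where it was at the start of the episode above 0.03 m or angle between tube_rack's own z axis and vertical above 0.4 rad).
It fails at once if the beaker is moved or tipped (distance of beaker from where it was at the start of the episode above 0.03 m or angle between beaker's own z axis and vertical above 0.4 rad).
It fails at once if the bottle is tipped over (angle between bottle's own z axis and vertical above 0.7 rad).
It also fails if it takes over 51 s, if anything falls off the work surface, if the arm or the gripper's body presses on something with over 40 N, if the wrist force passes 120 N, or if a joint passes its speed limit or range.

### The arm

A 6-joint arm with a two-finger parallel gripper is mounted at the origin on the work surface. World frame = base frame: x ahead of the robot, y to its left, z up, the work surface at z = 0. Lengths are in m, angles in rad, forces in N, time in s.
With the tool pointing down it reaches from about 0.3 to 0.775 m from the base axis. Payload 14.6 kg.
Tool frame: the origin (TCP) lies on the centre line of the jaws, within the pads' length; the fingertips stand 11 mm ahead of it and the grasp point (between the pads) lies 8 mm behind it; y points along the fingers, x is the direction in which the jaws open and shut, and the axes are right-handed (so a half turn about y gives the same grasp; the last joint's range is limited). The gripper opens to 94 mm and grips with 3 to 60 N. Pads are 16 mm wide; open, the fingers measure 119 mm over their backs; the gripper's body (75 mm by 177 mm) begins 78 mm behind the grasp point.
Start: joints at [-0.067, 0.3, 1.521, -0, 1.321, -0.067], TCP at [0.55, -0, 0.216] pointing down, gripper open.
Joint ranges: [-3.03, 3.03], [-0.79, 2.21], [0.23, 2.52], [-1.04, 4.18], [0, 3.07], [-2.55, 2.55]. Speed limits (rad/s): [2.22, 2.22, 2.57, 3.14, 3.14, 3.14].

### API

Orientations are given as [roll, pitch, yaw] about the fixed x, y, z axes, in that order (R = Rz(yaw) Ry(pitch) Rx(roll)).
In Python, from station import ctrl, imaging gives the robot as it stands. The module is installed in compiled form; this text tells all that it offers.
- The arm moves only by the tool apply_moves, never from a script. Its argument "deltas" is a list of rows, each an object with "dp": the shift along the tool's x, y, z in m, a list of three; "roll": the turn about the tool's y in rad; "grip": the closure, from -1 (fully open) to 1 (shut). In form: [{"dp": [tx, ty, tz], "roll": roll, "grip": grip}, ...]. A call has 1 to 10 rows; each row shifts and turns the commanded pose from where the row before left it, along the tool's axes as they then stand; what a row does not reach is not made up. A row lasts 1/8 s, in which the tool goes at most 62.5 mm and 10.7 degrees, less where a joint would pass 70% of its speed; a pose out of reach is approached as far as the arm can. A call with a gripper value outside its range is refused whole. The fingers move at their own pace and stop on an object; "newtons" is the grip in N (left out, the last holds). Time passes only in rows, so rows that do not move let the fingers close. It gives the time, the measured TCP pose, the force and the opening at its end, in the units of the state.
- ctrl.get_obs(): the state, without advancing time (a new reading comes with each control period).
- imaging.camera(name): name is "scene" or "side" or "wrist"; returns the picture (420x560x3 uint8, blue, green, red); there is no depth.
- imaging.camera_info(name): a dict with "K" (3x3 intrinsics, pixels), "world_from_camera" (4x4, takes a point from camera to world coordinates). Camera axes: x right, y down, z forward; pixel columns grow to the right and rows downward; lengths in m; the calibration is good to about 2 mm. A picture is of the moment at which its call begins: read the wrist's pose just before it. camera_info takes no time and is no camera call; for the wrist camera it gives the pose at the moment of the call.
- ctrl.hand_in(): hands the job in, once; it reports no verdict.
The state is a dict: "time_s": time; "qpos": joint angles; "joint_vel": joint speeds; "tau": joint torques, N m; "ee_pos": TCP position; "eef_rot": TCP orientation; "force": force on the tool from outside, world axes, zero at the start; "moment": the same for the moment, N m; "grip_width": finger opening in m.
Only numpy, scipy, OpenCV 4.12 (cv2) and the standard library are available. Lean on these libraries where they do the work, as an engineer would, in place of code of your own. Each camera call takes 0.05 s, during which the arm holds its last target. There are 200 camera calls.

## Working session

There is one attempt and no reset: what is moved stays moved. The work goes in short steps, Python scripts to look and compute and a tool call to move; the robot and the scene stay as the last step left them, time stands still between calls to the robot, and variables do not carry over. Pictures are saved under pics/ and viewed, about 8 in all and at most 12, crops included, and the job is handed in when it is done.

Besides the shell and the picture viewer there is one more tool, called after "Request:" as name([rows], argument=value, ...), one row to a line, values as JSON. apply_moves: Moves the arm, as the interface text tells. Its arguments: {"type":"object","properties":{"deltas":{"type":"array"},"newtons":{"type":"number"}},"required":["deltas"]}

```bash
mkdir -p pics
python3 - <<'E'
from station import ctrl, imaging
import cv2, numpy as np
o=ctrl.get_obs(); print({k:np.round(v,3).tolist() for k,v in o.items()})
for n in ("scene","side","wrist"):
    i=imaging.camera_info(n); print(n,np.round(i["K"],1).tolist(),np.round(i["world_from_camera"],4).tolist())
    cv2.imwrite(f"pics/{n}0.png",imaging.camera(n))
a=cv2.imread("pics/scene0.png");b=cv2.imread("pics/side0.png")
E
```

```text
{'time_s': 0.0, 'qpos': [-0.067, 0.301, 1.522, 0.0, 1.321, -0.067], 'joint_vel': [0.001, -0.002, -0.0, -0.001, -0.0, 0.001], 'tau': [-0.002, -53.181, -35.274, 0.071, 0.024, -0.0], 'ee_pos': [0.55, 0.0, 0.216], 'eef_rot': [-1.571, 0.001, 0.0], 'force': [0.41, -0.444, -0.185], 'moment': [0.034, -0.036, -0.021], 'grip_width': 0.094}
scene [[544.9, 0.0, 282.7], [0.0, 544.9, 207.7], [0.0, 0.0, 1.0]] [[-0.8116, 0.3502, -0.4676, 1.283], [0.584, 0.5089, -0.6324, 0.9537], [0.0165, -0.7863, -0.6176, 1.0024], [0.0, 0.0, 0.0, 1.0]]
side [[454.8, 0.0, 281.0], [0.0, 454.8, 214.7], [0.0, 0.0, 1.0]] [[0.9466, -0.2316, 0.2243, 0.4139], [-0.3221, -0.6528, 0.6857, -0.6009], [-0.0124, -0.7213, -0.6925, 0.7368], [0.0, 0.0, 0.0, 1.0]]
wrist [[343.4, 0.0, 273.9], [0.0, 343.4, 211.4], [0.0, 0.0, 1.0]] [[1.0, 0.001, -0.0014, 0.55], [0.0007, -0.9741, -0.226, 0.0653], [-0.0016, 0.226, -0.9741, 0.3828], [0.0, 0.0, 0.0, 1.0]]
```

View pics/scene0.png

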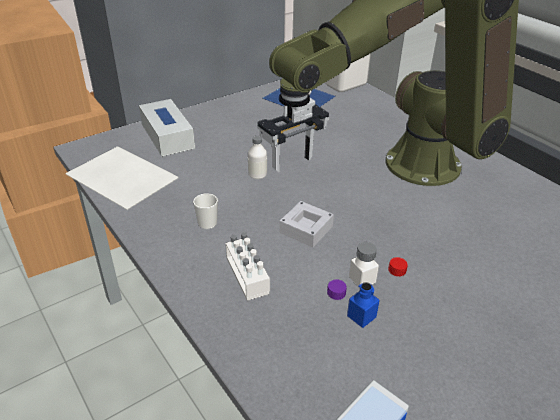

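View pics/side0.png

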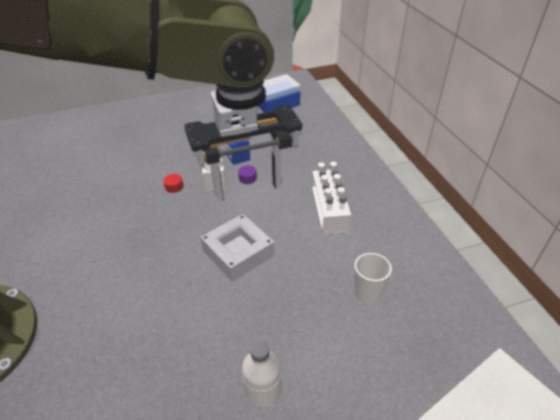

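Scene: holder centre at about (307,217), square bottle with a grey cap at (366,247), round bottle at (257,145), rack at (247,268) and beaker at (205,208). In the side view the holder is at (238,241), and the bottle is partly hidden behind a finger at (213,175).

```bash
cat > h.py <<'E'
import numpy as np
from station import ctrl, imaging
import cv2
def ray(info,uv,z):
    K=np.array(info["K"]);T=np.array(info["world_from_camera"])
    d=T[:3,:3]@np.linalg.solve(K,[uv[0],uv[1],1.]);c=T[:3,3]
    return (c+d*(z-c[2])/d[2])[:2]
def proj(info,p):
    K=np.array(info["K"]);T=np.array(info["world_from_camera"])
    q=K@(T[:3,:3].T@(np.array(p)-T[:3,3]));return q[:2]/q[2]
E
python3 - <<'E'
from h import *
s=imaging.camera_info("scene");d=imaging.camera_info("side");w=imaging.camera_info("wrist")
print(proj(s,[.55,0,.216]),proj(d,[.55,0,.216]))
for n,i,uv,z in [("hold",s,(307,217.5),.044),("hold",d,(237.5,241),.044),("cap",s,(367,247),.11),("bottle base",s,(364,283),0),
 ("round",s,(257,141),.135),("round",d,(260,349),.135),("beaker",s,(206,199),.08),("beaker",d,(373,266),.08),("rack",s,(247,260),.06)]: print(n,np.round(ray(i,uv,z),3))
E
```

```text
[292.14415219 160.63158943] [247.96804426 187.41730931]
hold [0.527 0.047]
hold [0.528 0.04 ]
cap [0.528 0.282]
bottle base [0.535 0.296]
round [ 0.498 -0.246]
round [ 0.489 -0.263]
beaker [ 0.738 -0.144]
beaker [ 0.744 -0.138]
rack [0.766 0.109]
```

View pics/wrist0.png

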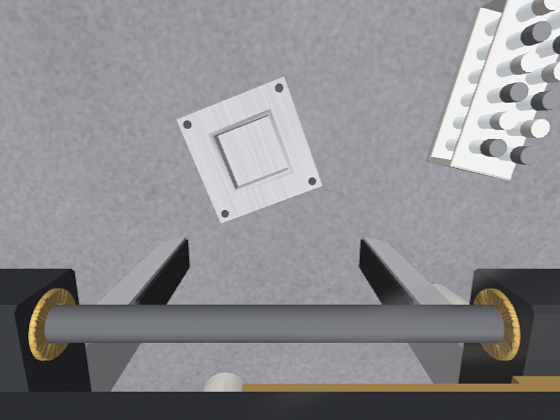

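Request:
apply_moves([
  {"dp":[-0.005,-0.05,0.02],"roll":0,"grip":-1},
  {"dp":[-0.005,0,0.055],"roll":0,"grip":-1},
  {"dp":[-0.005,0,0.055],"roll":0,"grip":-1},
  {"dp":[-0.005,0,0.055],"roll":0,"grip":-1},
  {"dp":[0,0,0.02],"roll":0,"grip":-1},
  {"dp":[0,0,0],"roll":0,"grip":-1},
], newtons=50)

```text
time_s: 0.9
ee_pos: [0.5299, 0.2054, 0.2661]
eef_rot: [-1.571, 0.001, 0.002]
force: [0.6, -0.8, 0.0]
grip_width: 0.0941
```

Run:
```python
from h import *
o=ctrl.get_obs(); print(o["time_s"],o["ee_pos"],o["eef_rot"],o["qpos"],o["force"])
w=imaging.camera_info("wrist"); print(np.round(w["world_from_camera"],4).tolist())
cv2.imwrite("pics/wrist1.png",imaging.camera("wrist"))
# holder from wrist0
w0=dict(K=w["K"],world_from_camera=[[1.0, 0.001, -0.0014, 0.55], [0.0007, -0.9741, -0.226, 0.0653], [-0.0016, 0.226, -0.9741, 0.3828],[0,0,0,1]])
P=np.array([ray(w0,u,.044) for u in [(178,121),(284,78),(322,185),(221,222)]])
print(P.mean(0),[(np.linalg.norm(P[i]-P[i-1]),np.degrees(np.arctan2(*(P[i]-P[i-1])[::-1]))) for i in range(4)])
```

```text
0.9 [0.52991675 0.20544787 0.26607952] [-1.57112991e+00  5.30669244e-04  1.56805019e-03] [ 3.05488137e-01  3.09318671e-01  1.39373027e+00 -1.60881799e-04
  1.43914989e+00  3.03941165e-01] [ 0.61402339 -0.801604    0.01158224]
[[1.0, 0.0024, -0.0006, 0.53], [0.0022, -0.974, -0.2263, 0.2708], [-0.0011, 0.2263, -0.974, 0.4329], [0.0, 0.0, 0.0, 1.0]]
[0.52738489 0.04458813] [(np.float64(0.10656208493730662), np.float64(110.69940761634288)), (np.float64(0.1081098734191902), np.float64(20.9844233322603)), (np.float64(0.10737746252042606), np.float64(-68.96865633059535)), (np.float64(0.10873096022454282), np.float64(-159.44591971684693))]
```

View pics/wrist1.png

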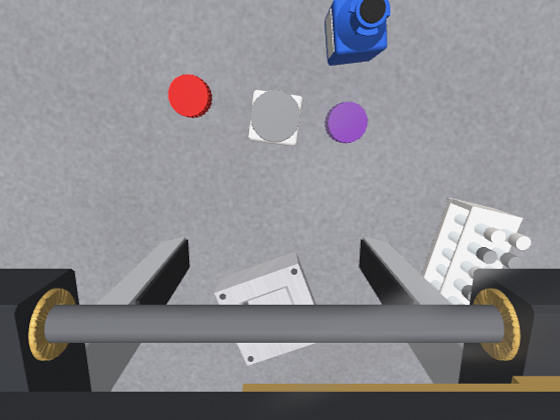

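The wrist view shows the bottle's cap centred at about (276,116) with white body corners round it; the red and purple caps at (190,95) and (347,122) stand clear.

Run:
```python
from h import *
w=imaging.camera_info("wrist")
im=cv2.imread("pics/wrist1.png");c=im[75:160,230:322];hsv=cv2.cvtColor(c,cv2.COLOR_BGR2HSV)
cv2.imwrite("pics/c.png",cv2.resize(c,None,fx=7,fy=7,interpolation=cv2.INTER_CUBIC))
m=(hsv[...,2]>205).astype(np.uint8)
pts=np.argwhere(m)[:,::-1].astype(np.float32)+[230,75]
(cx,cy),(a,b),t=cv2.minAreaRect(pts.astype(np.float32));print(cx,cy,a,b,t,len(pts))
box=cv2.boxPoints(((cx,cy),(a,b),t));P=np.array([ray(w,u,.064) for u in box]);print(P.mean(0),[(np.linalg.norm(P[i]-P[i-1]),np.degrees(np.arctan2(*(P[i]-P[i-1])[::-1]))) for i in range(4)])
print(cv2.HoughCircles(cv2.cvtColor(c,cv2.COLOR_BGR2GRAY),cv2.HOUGH_GRADIENT_ALT,1,50,param1=100,param2=.5,minRadius=20,maxRadius=32))
print(ray(w,(276,116),.11))
```

```text
274.2444763183594 116.83951568603516 48.36903762817383 49.249473571777344 7.907163143157959 341
[0.53019221 0.28428487] [(np.float64(0.050911823446986686), np.float64(172.30229901843398)), (np.float64(0.04923073235922503), np.float64(80.97379967528772)), (np.float64(0.049356689711355754), np.float64(-7.466556111044683)), (np.float64(0.04941835065921581), np.float64(-97.21754019060154))]
None
[0.53179116 0.28355414]
```

View pics/c.png

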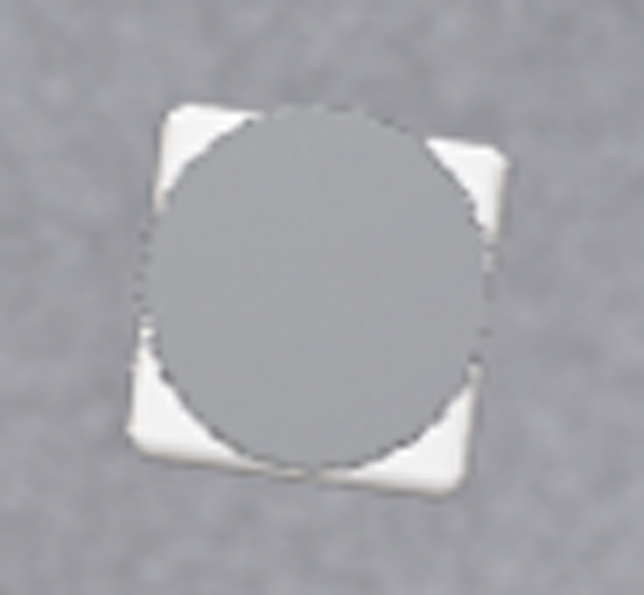

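Request:
apply_moves([
  {"dp":[0.0015,0,0.04],"roll":0,"grip":-1},
  {"dp":[0,0,0.0385],"roll":0,"grip":-1},
  {"dp":[0,0.05,0],"roll":0,"grip":-1},
  {"dp":[0,0.05,0],"roll":0,"grip":-1},
  {"dp":[0,0.04,0],"roll":0,"grip":-1},
  {"dp":[0,0.037,0],"roll":0,"grip":-1},
  {"dp":[0,0,0],"roll":0,"grip":-1},
], newtons=55)

```text
time_s: 1.82
ee_pos: [0.5309, 0.2813, 0.0872]
eef_rot: [-1.573, 0.004, -0.002]
force: [0.4, -0.7, 0.6]
grip_width: 0.0943
```

Run:
```python
from h import *
o=ctrl.get_obs(); print(o["time_s"],o["ee_pos"],o["eef_rot"],o["force"])
p=o["ee_pos"]
w=imaging.camera("wrist");s=imaging.camera("scene")
i=imaging.camera_info("scene");u,v=proj(i,[.5315,.284,.1]).astype(int);print(u,v)
c=s[v-50:v+50,u-60:u+60];
cv2.imwrite("pics/g1.png",np.hstack([w,]))
cv2.imwrite("pics/g1s.png",cv2.resize(c,None,fx=5,fy=5))
```

```text
1.825 [0.53092313 0.28132611 0.08724742] [-1.57298721  0.00438986 -0.00186572] [ 0.392724   -0.7068238   0.57470216]
366 250
```

View pics/g1.png

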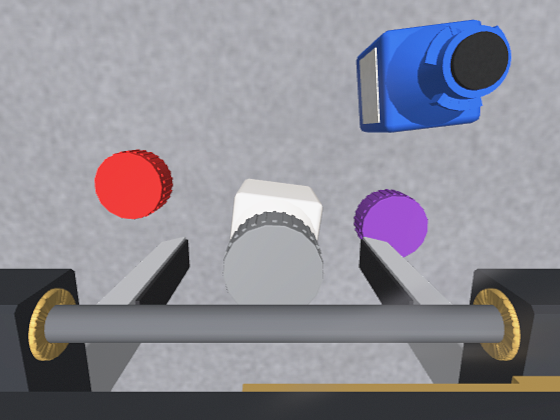

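Cap sits between the open jaws, face spanning columns 223–323, slightly further out (+y) than the TCP; I'll fit its outline.

Run:
```python
from h import *
from scipy.optimize import least_squares
w=imaging.camera_info("wrist");im=cv2.imread("pics/g1.png");g=im.astype(int)
print(im[262,273],im[217,273],im[205,273])
h=cv2.cvtColor(im,cv2.COLOR_BGR2HSV)
m=(np.abs(g-g[262,273]).max(2)<10).astype(np.uint8);m[:, :215]=0;m[:,330:]=0;m[302:]=0
n,l,st,_=cv2.connectedComponentsWithStats(m);m=(l==l[262,273]).astype(np.uint8);print(st[l[262,273]])
cs=max(cv2.findContours(m,0,1)[0],key=len)[:,0,:];cs=cs[cs[:,1]<298]
P=np.array([ray(w,u,.11) for u in cs])
f=least_squares(lambda q:np.hypot(*(P-q[:2]).T)-q[2],[.531,.284,.023],loss='soft_l1',f_scale=.0005)
print(f.x,np.std(f.fun),ctrl.get_obs()["ee_pos"])
```

```text
[176 173 170] [122 119 118] [245 245 246]
[  215     0   115   302 29022]
[0.52914667 0.34552616 0.0437062 ] 0.014805707009542549 [0.53241858 0.2826827  0.09084424]
```

Run:
```python
from h import *
from scipy.optimize import least_squares
w=imaging.camera_info("wrist");im=cv2.imread("pics/g1.png");g=cv2.cvtColor(im,cv2.COLOR_BGR2GRAY).astype(int)
print(g[195:235:2,273],g[285,215:240],g[285,310:332])
pts=[]
for a in np.radians(np.arange(-160,-19,4)):   # face-edge: last bright before dark knurl
    for r in np.arange(35,62,.5):
        u,v=273+r*np.cos(a),266+r*np.sin(a)
        if g[int(round(v)),int(round(u))]<160: pts.append((u,v));break
P=np.array([ray(w,u,.11) for u in pts])
f=least_squares(lambda q:np.hypot(*(P-q[:2]).T)-.0228,[.531,.284],loss='soft_l1',f_scale=.0005)
print(len(pts),f.x,np.std(f.fun),w["world_from_camera"][:3,3],ctrl.get_obs()["ee_pos"])
```

```text
[216 242 245 245 245 245 245 247 127 118 119 119 121 175 115 151 174 174
 173 172] [172 170 171 172 173 174 175 174 174 173 167 170 174 175 174 173 174 174
 174 174 174 174 173 173 174] [171 171 171 172 170 171 172 172 170 169 171 173 173 173 175 176 176 176
 178 178 177 178]
36 [0.53186628 0.28489755] 0.000193310622055626 [0.53237665 0.347957   0.25776669] [0.53241858 0.2826827  0.09084424]
```

Request:
apply_moves([
  {"dp":[0,0.001,0.0015],"roll":0,"grip":-1},
  {"dp":[0,0,0],"roll":0,"grip":1},
  {"dp":[0,0,0],"roll":0,"grip":1},
  {"dp":[0,0,0],"roll":0,"grip":1},
  {"dp":[0,0,0],"roll":0,"grip":1},
  {"dp":[0,0,0],"roll":0,"grip":1},
  {"dp":[0,0,0],"roll":0,"grip":1},
], newtons=55)

```text
time_s: 2.8
ee_pos: [0.5313, 0.285, 0.0884]
eef_rot: [-1.571, 0.0, 0.0]
force: [-0.9, -0.2, 0.1]
grip_width: 0.0453
```

Request:
apply_moves([
  {"dp":[0,-0.02,0],"roll":0,"grip":1},
  {"dp":[0,-0.03,0],"roll":0,"grip":1},
  {"dp":[0,-0.03,0],"roll":0,"grip":1},
  {"dp":[0,0,-0.04],"roll":0,"grip":1},
  {"dp":[0,0,-0.05],"roll":0,"grip":1},
  {"dp":[-0.004,0,-0.05],"roll":0,"grip":1},
  {"dp":[0,0,-0.05],"roll":0,"grip":1},
  {"dp":[0,0,-0.03],"roll":0,"grip":1},
  {"dp":[0,0,-0.0195],"roll":0,"grip":1},
])

```text
time_s: 3.92
ee_pos: [0.5273, 0.0442, 0.1681]
eef_rot: [-1.571, 0.001, -0.001]
force: [0.2, 0.1, -3.3]
grip_width: 0.0452
```

Request:
apply_moves([
  {"dp":[0,0,0],"roll":-0.12,"grip":1},
  {"dp":[0,0,0],"roll":-0.13,"grip":1},
  {"dp":[0,0,0],"roll":-0.13,"grip":1},
  {"dp":[0,0,0],"roll":-0.114,"grip":1},
  {"dp":[0,0,0],"roll":0,"grip":1},
  {"dp":[0,0,0],"roll":0,"grip":1},
])

```text
time_s: 4.68
ee_pos: [0.5274, 0.0457, 0.1683]
eef_rot: [-1.571, 0.0, 0.492]
force: [0.1, -0.4, -3.5]
grip_width: 0.0452
```

Run:
```python
from h import *
s=imaging.camera("scene");d=imaging.camera("side");w=imaging.camera("wrist")
o=ctrl.get_obs(); print({k:np.round(v,4).tolist() for k,v in o.items()})
i=imaging.camera_info("scene");u,v=proj(i,[.527,.0446,.08]).astype(int);print(u,v)
j=imaging.camera_info("side");U,V=proj(j,[.527,.0446,.08]).astype(int);print(U,V)
a=cv2.resize(s[v-60:v+60,u-50:u+50],None,fx=4,fy=4,interpolation=2);b=cv2.resize(d[V-60:V+60,U-50:U+50],None,fx=4,fy=4,interpolation=2)
cv2.imwrite("pics/over.png",np.hstack([a,b]));cv2.imwrite("pics/overw.png",w)
```

```text
{'time_s': 4.825, 'qpos': [0.017, 0.2992, 1.638, 0.0, 1.2045, -0.4758], 'joint_vel': [-0.0011, -0.0011, 0.0003, -0.0011, 0.0029, -0.0058], 'tau': [0.0421, -53.4758, -35.166, 0.0546, 0.0498, 0.038], 'ee_pos': [0.5275, 0.0456, 0.1684], 'eef_rot': [-1.5707, 0.0001, 0.4928], 'force': [0.1719, -0.1155, -3.8068], 'moment': [0.0181, 0.0145, 0.0168], 'grip_width': 0.045}
307 206
235 227
```

View pics/over.png

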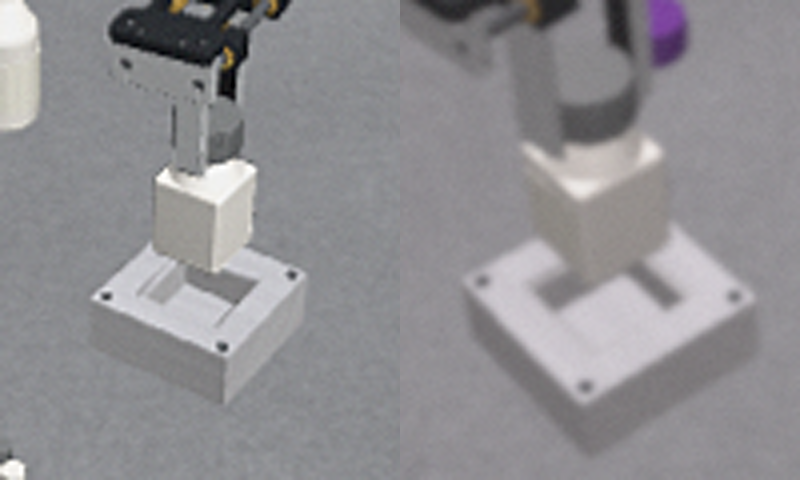

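View pics/overw.png

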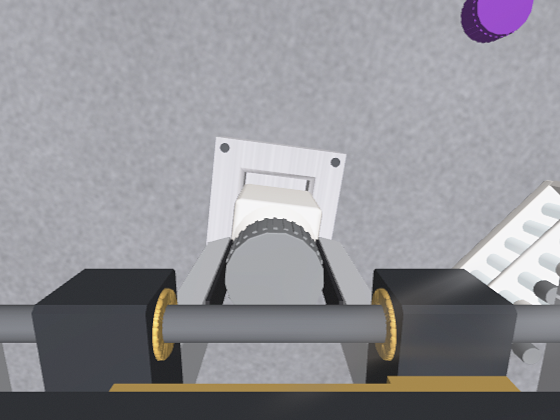

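Scene and side crops show the bottle hanging level over the well, its nearest lower corners at crop (215,270) and (593,283). In the wrist view the bottle's edge slope (about 6.5°) matches the holder's (about 7°).

Run:
```python
from h import *
w=imaging.camera_info("wrist");s=imaging.camera_info("scene");d=imaging.camera_info("side")
A,B=ray(w,(217,137.5),.044),ray(w,(345.5,153.5),.044)
e=B-A;L=np.linalg.norm(e);e/=L;n=np.array([e[1],-e[0]]);print("yaw",np.degrees(np.arctan2(e[1],e[0])),L,"holder",(A+B)/2+n*.055)
# bottle edge yaw in wrist at z=.144
q=ray(w,(318,193),.144)-ray(w,(248,185),.144);print("bottle yaw",np.degrees(np.arctan2(q[1],q[0])))
for z in (.078,.08):
  r=.0355;c=np.radians(65.8)
  v=np.array([np.cos(c),np.sin(c)])*r
  print(ray(s,(310.75,213.5),z)-v, ray(d,(233.3,237.7),z)+v)
# holder from scene/side crops: top corners
f=lambda p:(257+p[0]/4,146+p[1]/4);g=lambda p:(185+(p[0]-400)/4,167+p[1]/4)
print("scene near corner",ray(s,f((224,355)),.044)-v/r*.0765,"side",ray(d,g((588,403)),.044)+v/r*.0765)
print("scene L,R",(ray(s,f((90,300)),.044)+ray(s,f((307,278)),.044))/2,"side",(ray(d,g((464,280)),.044)+ray(d,g((757,300)),.044))/2)
print(proj(s,ctrl.get_obs()["ee_pos"]))
```

```text
yaw 21.30390581875368 0.10798671693981556 holder [0.52751848 0.04506308]
bottle yaw 21.69064545327336
[0.52047215 0.03858243] [0.53103035 0.05281196]
[0.52209046 0.04049227] [0.53071904 0.05092561]
scene near corner [0.52740641 0.04395845] side [0.53041889 0.04443325]
scene L,R [0.52949301 0.04887711] side [0.52851987 0.04470807]
[308.73589091 180.90944598]
```

Request:
apply_moves([
  {"dp":[0,0.02,0],"roll":0,"grip":1},
  {"dp":[0,0.012,0],"roll":0,"grip":1},
  {"dp":[0,0.006,0],"roll":0,"grip":1},
  {"dp":[0,0.005,0],"roll":0,"grip":1},
  {"dp":[0,0.005,0],"roll":0,"grip":1},
])

```text
time_s: 5.45
ee_pos: [0.5277, 0.0455, 0.1205]
eef_rot: [-1.571, -0.0, 0.494]
force: [-0.4, 0.2, -3.1]
grip_width: 0.0454
```

In the well without contact force; continue down.

Request:
apply_moves([
  {"dp":[0,0.006,0],"roll":0,"grip":1},
  {"dp":[0,0.005,0],"roll":0,"grip":1},
  {"dp":[0,0.004,0],"roll":0,"grip":1},
  {"dp":[0,0.002,0],"roll":0,"grip":1},
  {"dp":[0,0.001,0],"roll":0,"grip":1},
  {"dp":[0,0,0],"roll":0,"grip":1},
])

```text
time_s: 6.2
ee_pos: [0.5276, 0.0455, 0.1025]
eef_rot: [-1.571, -0.0, 0.494]
force: [-0.7, 0.6, -4.9]
grip_width: 0.0454
```

Request:
apply_moves([
  {"dp":[0,0.001,0],"roll":0,"grip":1},
  {"dp":[0,0.001,0],"roll":0,"grip":1},
  {"dp":[0,0,0],"roll":0,"grip":1},
])

```text
time_s: 6.58
ee_pos: [0.5282, 0.0455, 0.102]
eef_rot: [-1.572, -0.002, 0.494]
force: [-4.1, -0.3, 11.2]
grip_width: 0.0454
```

Request:
apply_moves([
  {"dp":[0,0,0],"roll":0,"grip":1},
  {"dp":[0,0,0],"roll":-0.06,"grip":1},
  {"dp":[0,-0.0003,0],"roll":-0.1,"grip":1},
  {"dp":[0,-0.0003,0],"roll":-0.1,"grip":1},
  {"dp":[0,-0.0003,0],"roll":-0.1,"grip":1},
  {"dp":[0,-0.0003,0],"roll":-0.1,"grip":1},
  {"dp":[0,0,0],"roll":0,"grip":1},
], newtons=60)

```text
time_s: 7.45
ee_pos: [0.5282, 0.0455, 0.1028]
eef_rot: [-1.573, -0.001, 0.956]
force: [-1.1, 0.2, 6.0]
grip_width: 0.045
```

```bash
python3 -c "
from h import *
o=ctrl.get_obs(); print({k:np.round(v,4).tolist() for k,v in o.items()})"
```

```text
{'time_s': 7.45, 'qpos': [0.0169, 0.3788, 1.6987, 0.0001, 1.0619, -0.9387], 'joint_vel': [0.0012, -0.0007, 0.0018, -0.0006, 0.0005, 0.0388], 'tau': [-0.357, -50.0893, -29.3057, -0.0473, -0.2658, -0.7818], 'ee_pos': [0.5282, 0.0455, 0.1028], 'eef_rot': [-1.5725, -0.0014, 0.9555], 'force': [-1.1034, 0.2443, 6.0066], 'moment': [0.1355, 0.1584, 0.097], 'grip_width': 0.045}
```

Request:
apply_moves([
  {"dp":[0,-0.0003,0],"roll":-0.1,"grip":1},
  {"dp":[0,-0.0003,0],"roll":-0.1,"grip":1},
  {"dp":[0,-0.0003,0],"roll":-0.1,"grip":1},
  {"dp":[0,-0.0003,0],"roll":-0.1,"grip":1},
  {"dp":[0,-0.0003,0],"roll":-0.1,"grip":1},
  {"dp":[0,0,0],"roll":0,"grip":1},
])

```text
time_s: 8.2
ee_pos: [0.528, 0.0455, 0.1041]
eef_rot: [-1.572, -0.0, 1.455]
force: [-1.8, 0.2, 5.4]
grip_width: 0.0449
```

```bash
python3 -c "
from h import *
o=ctrl.get_obs(); print({k:np.round(v,4).tolist() for k,v in o.items()})"
```

```text
{'time_s': 8.2, 'qpos': [0.0168, 0.3769, 1.6979, -0.0001, 1.0652, -1.4386], 'joint_vel': [0.0006, 0.0015, -0.0008, 0.0016, -0.0005, 0.0417], 'tau': [-0.1064, -50.6425, -29.9686, 0.0251, -0.3932, -0.8084], 'ee_pos': [0.528, 0.0455, 0.1041], 'eef_rot': [-1.5724, -0.0001, 1.4554], 'force': [-1.8188, 0.2161, 5.4367], 'moment': [0.0939, 0.2415, 0.0409], 'grip_width': 0.0449}
```

Request:
apply_moves([
  {"dp":[0,-0.0003,0],"roll":-0.1,"grip":1},
  {"dp":[0,-0.0002,0],"roll":-0.1,"grip":1},
  {"dp":[0,0,0],"roll":-0.1,"grip":1},
  {"dp":[0,0,0],"roll":-0.1,"grip":1},
  {"dp":[0,0,0],"roll":-0.07,"grip":1},
  {"dp":[0,0,0],"roll":0,"grip":1},
  {"dp":[0,0,0],"roll":0,"grip":1},
])

```text
time_s: 9.07
ee_pos: [0.528, 0.0453, 0.1044]
eef_rot: [-1.572, 0.001, 1.922]
force: [-0.7, -1.1, 5.5]
grip_width: 0.0451
```

Run:
```python
from h import *
o=ctrl.get_obs(); print({k:np.round(v,4).tolist() for k,v in o.items()})
s=imaging.camera("scene");d=imaging.camera("side")
a=cv2.resize(s[130:250,257:357],None,fx=4,fy=4,interpolation=2);b=cv2.resize(d[152:272,185:285],None,fx=4,fy=4,interpolation=2)
cv2.imwrite("pics/turned.png",np.hstack([a,b]))
```

```text
{'time_s': 9.075, 'qpos': [0.0167, 0.3764, 1.6975, -0.0003, 1.066, -1.9055], 'joint_vel': [-0.0013, 0.0018, -0.0012, 0.001, 0.0003, 0.0016], 'tau': [0.9371, -50.3187, -29.5825, 0.3886, -0.3336, -0.0091], 'ee_pos': [0.528, 0.0453, 0.1044], 'eef_rot': [-1.5722, 0.0008, 1.9223], 'force': [-0.6825, -1.1188, 5.4834], 'moment': [-0.207, 0.2614, 0.0496], 'grip_width': 0.0451}
```

View pics/turned.png

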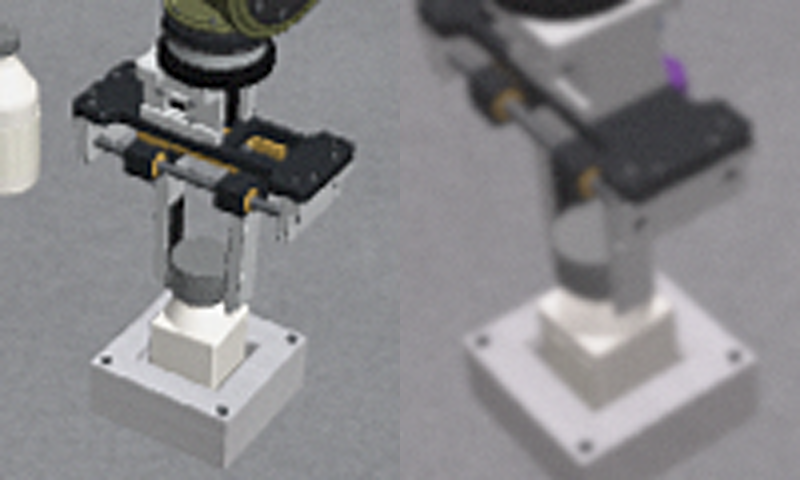

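Bottle seated upright in the well (front corner at crop (215,388)), still square to it; wrist torque dropped to zero, so the thread has let go. Lifting.

Request:
apply_moves([
  {"dp":[0,-0.002,0],"roll":0,"grip":1},
  {"dp":[0,-0.003,0],"roll":0,"grip":1},
  {"dp":[0,-0.004,0],"roll":0,"grip":1},
  {"dp":[0,0,0],"roll":0,"grip":1},
])

```text
time_s: 9.68
ee_pos: [0.5277, 0.0456, 0.113]
eef_rot: [-1.571, 0.0, 1.924]
force: [0.7, -0.6, -1.4]
grip_width: 0.0455
```

Request:
apply_moves([
  {"dp":[0,-0.008,0],"roll":0,"grip":1},
  {"dp":[0,-0.01,0],"roll":0,"grip":1},
  {"dp":[0,-0.012,0],"roll":0,"grip":1},
  {"dp":[0,-0.01,0],"roll":0,"grip":1},
  {"dp":[0,0,0],"roll":0,"grip":1},
  {"dp":[0,0,0],"roll":0,"grip":1},
  {"dp":[0,0,0],"roll":0,"grip":1},
  {"dp":[0,0,0],"roll":0,"grip":1},
])

```text
time_s: 10.68
ee_pos: [0.5274, 0.0455, 0.1524]
eef_rot: [-1.57, -0.0, 1.924]
force: [0.9, -0.3, 0.2]
grip_width: 0.0451
```

Run:
```python
from h import *
o=ctrl.get_obs(); print({k:np.round(v,4).tolist() for k,v in o.items()})
s=imaging.camera("scene");d=imaging.camera("side")
a=cv2.resize(s[130:250,257:357],None,fx=4,fy=4,interpolation=2);b=cv2.resize(d[152:272,185:285],None,fx=4,fy=4,interpolation=2)
cv2.imwrite("pics/off.png",np.hstack([a,b]))
```

```text
{'time_s': 10.675, 'qpos': [0.0169, 0.3168, 1.6549, 0.0, 1.1704, -1.9071], 'joint_vel': [0.0011, -0.001, -0.0027, -0.0006, 0.0009, -0.0008], 'tau': [0.0005, -51.9698, -33.0554, -0.0365, 0.0647, 0.0006], 'ee_pos': [0.5274, 0.0455, 0.1524], 'eef_rot': [-1.5703, -0.0002, 1.924], 'force': [0.8528, -0.2615, 0.2089], 'moment': [0.1245, -0.0841, -0.0087], 'grip_width': 0.0451}
```

View pics/off.png

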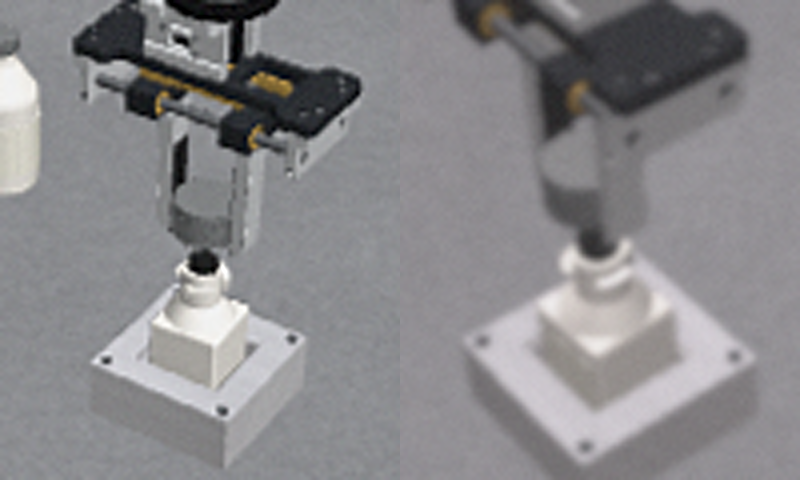

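The cap is held level above the open mouth and its black plug (crop (203,262)). The bottle is still seated and the gap is clear.

```bash
python3 -c "
from station import ctrl
print(ctrl.hand_in())"
```

```text
the job is handed in; nothing more can be done
None
```

The job is done and handed in at about 10.7 s of the 51 s allowed; the hand-in gives no verdict, so the result below rests on my own checks.

- **Seating:** I carried the closed bottle by its cap, turned it about 28° to match the holder, and lowered it into the well. It met the floor within a millimetre of the expected height, with 11 N of push.
- **Unscrewing:** I turned the cap 1.43 rad anticlockwise at 60 N. The wrist torque fell from 0.8 N m to about zero, which showed the thread had let go. I then lifted straight up.
- **Last checks:** The final pictures show the bottle upright and seated, with its mouth and plug exposed. The cap is level in the gripper and centred over it. Its rim is about 31 mm above the mouth, worked out from the arm's height. Tool force was under 1 N and the opening 45 mm, so the cap is still gripped.

**Not confirmed:** I did not measure the thread angle relative to the bottle directly, since the bottle can turn a few degrees in the well. I did not recheck the round bottle, rack and beaker at the end, but every move stayed well clear of them. The scene and side cameras disagreed by up to about 1 cm on the bottle's position over the well, but it went in without contact force.

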